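Take the box-framed picture off its keyhole studs and stand it in the desk sorter

ROBOT

A 6-joint arm with a two-finger parallel gripper is mounted at the origin on the work surface. World frame = base frame: x ahead of the robot, y to its left, z up, the work surface at z = 0. Lengths are in m, angles in degrees, forces in N, time in s.
With the tool pointing down it reaches from about 0.375 to 0.9 m from the base axis. Payload 3.1 kg.
Tool frame: the origin (TCP) lies on the centre line of the jaws, within the pads' length; the fingertips stand 25 mm ahead of it and the grasp point (between the pads) lies 6 mm ahead of it; z points along the fingers, y is the line along which they close (so a half turn about z gives the same grasp; the last joint's range is limited). The gripper opens to 87 mm and grips with 3 to 60 N. Pads are 19 mm wide; open, the fingers measure 117 mm over their backs; the gripper's body (75 mm by 190 mm) begins 51 mm behind the grasp point.
Start: joints at [-76.92, 30.224, 82.088, -0, 67.689, -10.227], TCP at [0.247, -0.574, 0.248] pointing down, gripper open.
Joint ranges: [-176.69, 176.69], [-43.24, 126.21], [12.49, 139.97], [-82, 262], [0, 151.66], [-163.58, 163.58]. Speed limits (degrees/s): [159.86, 159.86, 180, 180, 180, 180].

INTERFACE

Orientations are given as a 3x3 rotation matrix whose columns are the frame's x, y, z axes.
In Python, from rig import read_state, capture, camera_params, hand_in gives the robot as it stands.
- The arm moves only by the tool apply_moves, never from a script. Its argument "rows" is a list of rows, each an object of numbers: "x", "y", "z": the shift along the tool's x, y, z in mm; "rx", "ry", "rz": the turn, a rotation vector about the tool's x, y, z in units of 6 degrees (1.0 is 6 degrees); "claw": the closure in counts, from 0 (fully open) to 255 (shut). A call has 1 to 10 rows; each row is the pose to reach, as a shift and turn from the pose commanded when the call began, along the tool's axes at that moment; what a row does not reach only later rows make up. A row lasts 1/8 s, in which the tool goes at most 62.5 mm and 10.7 degrees, less where a joint would pass 70% of its speed; a pose out of reach is approached as far as the arm can. A call with a gripper value outside its range is refused whole. The fingers move at their own pace and stop on an object; the grip force is fixed at half the most. Time passes only in rows, so rows that repeat a pose let the fingers close. It gives the time, the measured TCP pose, the force, the opening and the grip force at its end, in the units of the state.
- read_state(): the state, without advancing time (a new reading comes with each control period).
- capture(name): name is "side" or "top"; returns (picture, depth): 480x640x3 uint8, red, green, blue; 480x640 float32, m along the optical axis (not along the pixel's ray), 0 where there is no reading.
- camera_params(name): a dict with "fx", "fy", "cx", "cy" (pixels), "xyz" and "orientation" of the camera in the world. Camera axes: x right, y up, looking along -z (the intrinsics and any distortion apply to the point x, -y, -z); pixel columns grow to the right and rows downward; lengths in m; the calibration is good to about 2 mm. A picture is of the moment at which its call begins. camera_params takes no time and is no camera call.
- hand_in(): hands the job in; it is judged then, once.
The state is a dict: "time_s": time; "joint_positions": joint angles; "qvel": joint speeds; "tau": joint torques, N m; "position": TCP position; "tcp_rot": TCP orientation; "force": force on the tool from outside, world axes, zero at the start; "moment": the same for the moment, N m; "opening": opening from 0.0 (shut) to 1.0 (fully open); "grasp_force": force on a finger pad.
Only numpy, scipy, OpenCV 4.12 (cv2) and the standard library are available. Lean on these libraries where they do the work, as an engineer would, in place of code of your own. Each camera call takes 0.05 s, during which the arm holds its last target. There are 200 camera calls.

TASK

Take the framed picture down from the low desk divider: it hangs on two hidden headed studs by sideways keyhole slots, so slide it gently along the divider until the studs come to the wide ends, then draw it off forwards, never forcing it. Stand it upright in the free bay of the desk sorter, setting it down gently, and let go; leave the ledgers and the other things on the desk undisturbed.

Things in the scene. Friction and masses are not known exactly. Their poses are not given: they have to be found in the camera images.
- frame: box-framed picture, wooden, 150 wide (its y), 170 tall (z), 24 thick (x), about 0.4 kg. Origin: centre of its underside, mid-thickness; x points out of the picture's front, z up. It starts hung on the divider, underside 40 mm above the desk; two stud heads (16 mm across, 5 thick, on 8 mm shafts) reach 12 mm into it from the back: draw it 20 mm or more straight along its +x to free it
- frame_top (a point): middle of the picture's top edge, 170 mm above its underside and 210 mm above the desk at the start; the top 60 mm stand clear above the divider and can be pinched from above across the 24 mm thickness; hanging, it leans out by about 0.02 rad, so that the underside's middle is 12 mm and this point about 16 mm in front of the divider's face; upright at 14 mm the studs have even play fore and aft
- frame_wide (a point): middle of the wide end (24 x 24 mm) of one of two equal level keyhole slots, 70 mm apart, in the picture's back, 88 mm above its underside. The narrow part, 12 mm high, runs from it along the picture's +y, so the picture must move along its own +y to bring the studs here. The studs start 18 to 40 mm away; how far is hidden and differs each time. If it will not draw off, it is not there yet
- frame_stop (a point): inside the same slot: the firm stop. The stud heads touch it when the picture has gone 4 mm past the centred position; then go back 4 mm along -y so that they pass the wide ends. Hanging, the slots' upper edges rest on the shafts; raised by 2 mm the studs are centred (4 mm of play up and down in all, about 2 mm either way fore and aft). The point lies on the stop's face
- panel: low upright desk divider, fixed: 340 wide (its y), 150 high, 20 thick, grey fabric, flat feet 8 mm high reaching 50 mm in front. Origin: on the desk, middle of its front face; x points out of that face, away from the robot; the picture hangs on it. Its two studs, 130 mm above the desk, sit on a bar clamped up to 8 mm either way along y (hidden). Do not press on it or the studs with over 40 N
- sorter: black desk sorter, fixed, 144 (its x) by 190 (its y), with three bays side by side along its x. Each bay is 40 mm wide (x) and 180 long (y); floor 6 mm above the desk, partitions 86 mm high, ends 36 mm high. Origin: centre of its underside
- felt: thin grey felt strip that lies on the floor of the free bay, 34 (x) by 165 (y). Origin: at the centre of the free bay, at floor height (6 mm above the desk); x across the bay, y along it
- ledger_a: ledger book standing in one of the other bays, 36 thick (x), 150 long (y), 100 tall, 0.45 kg. Origin: centre of its underside
- ledger_b: a second ledger like it, in the remaining bay. Origin: centre of its underside
- mug: white mug on the desk, 80 diameter, 90 tall. Origin: centre of its underside
- stapler: stapler lying on the desk, 140 long (its x), 34 wide, 42 tall. Origin: centre of its underside
- gel: clear bottle of hand gel, 64 diameter, 160 tall. Origin: centre of its underside
- pencup: dark round pen cup, 76 diameter, 100 tall, with pens up to 160. Origin: centre of its underside
- tape: tape dispenser, 150 long (its x), 60 wide, 73 tall. Origin: centre of its underside
Mind the look-alikes: they are no part of the job. There is more than one size of the frame; the job needs the largest.

How it is judged:
By the outcome, as a careful person would: the job done as asked, in the order asked, and still so for the second after the job is handed in, with the robot touching nothing.
It also fails if it takes over 58 s, if anything falls off the work surface, if the arm or the gripper's body presses on something with over 40 N, if the wrist force passes 120 N, or if a joint passes its speed limit or range.

## Working session

There is one attempt and no reset: what is moved stays moved. The work goes in short steps, Python scripts to look and compute and a tool call to move; the robot and the scene stay as the last step left them, time stands still between calls to the robot, and variables do not carry over. Pictures are saved under pics/ and viewed, at most 10 in all, crops included, and the job is handed in when it is done.

Besides the shell and the picture viewer there is one more tool, called after "Call:" in YAML: its name, and indented under it one key for each argument. apply_moves: Moves the arm, as the interface text tells. Its arguments: {"type":"object","properties":{"rows":{"type":"array"}},"required":["rows"]}

```bash
mkdir -p pics; ls
python3 - <<'E'
from rig import *
import cv2,numpy as np
for n in("side","top"):
    p,d=capture(n); cv2.imwrite(f"pics/{n}0.png",p[:,:,::-1]); np.save(f"{n}0.npy",d); print(n,camera_params(n))
s=read_state(); print(s["time_s"],s["position"],s["tcp_rot"],s["force"])
E
```

```text
pics
side {'fx': 498.2397027656933, 'fy': 498.2397027656933, 'cx': 320.36138875024585, 'cy': 242.91349747312165, 'xyz': array([0.1485828 , 0.80577162, 0.93408582]), 'orientation': array([[-0.88146279,  0.32427958, -0.34331632],
       [-0.47213696, -0.5889722 ,  0.65589515],
       [ 0.01048964,  0.74023949,  0.67226145]])}
top {'fx': 442.8339736093217, 'fy': 442.8339736093217, 'cx': 308.0116604781506, 'cy': 243.11909985796174, 'xyz': array([0.44252313, 0.01581975, 1.00979992]), 'orientation': array([[-0.02641203,  0.99222039, -0.12165981],
       [-0.99957808, -0.02474241,  0.01521426],
       [ 0.01208574,  0.12201032,  0.99245525]])}
0.1 [ 0.24717307 -0.57337445  0.2466717 ] [[ 9.18389259e-01  3.95677877e-01 -4.33086101e-04]
 [ 3.95677951e-01 -9.18387338e-01  1.91236413e-03]
 [ 3.58939386e-04 -1.92765729e-03 -9.99998078e-01]] [-0.22424283  0.24652339 -0.71262578]
```

View pics/side0.png

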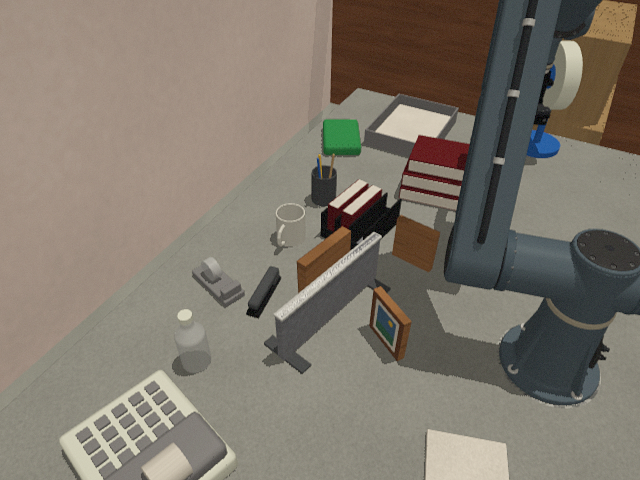

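View pics/top0.png

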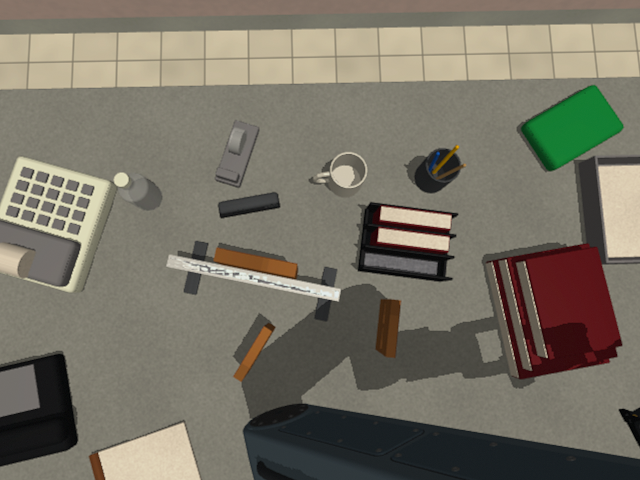

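Top view: the hung picture is at (256,262), on the panel's far side. The look-alikes are the small frames at (254,350) and (388,328). The free bay, with grey felt, is at (402,262), the bay nearest the robot. The ledgers stand at (415,218) and (412,240). I choose (256,262) because it is the largest and the only one hung.

```bash
cat > h.py <<'E'
import numpy as np,cv2
from rig import *
def cloud(n,d):
    c=camera_params(n); v,u=np.mgrid[0:480,0:640]
    P=np.stack([(u-c["cx"])/c["fx"]*d,-(v-c["cy"])/c["fy"]*d,-d],-1)
    return P@c["orientation"].T+c["xyz"]
def cast(n,uv,z):
    c=camera_params(n); uv=np.atleast_2d(uv).astype(float)
    r=np.stack([(uv[:,0]-c["cx"])/c["fx"],-(uv[:,1]-c["cy"])/c["fy"],-np.ones(len(uv))],-1)@c["orientation"].T
    return c["xyz"]+r*((z-c["xyz"][2])/r[:,2])[:,None]
def rect(n,m,z):
    v,u=np.nonzero(m); p=cast(n,np.stack([u,v],1),z)[:,:2]
    (c,s,a)=cv2.minAreaRect((p*1000).astype(np.float32)); return np.round(c,1),np.round(s,1),round(a,2),len(u)
E
python3 - <<'E'
from h import *
p=cv2.imread("pics/top0.png"); d=np.load("top0.npy"); W=cloud("top",d)
hsv=cv2.cvtColor(p,cv2.COLOR_BGR2HSV)
def box(u0,u1,v0,v1):
    m=np.zeros((480,640),bool); m[v0:v1,u0:u1]=1; return m
Z=W[...,2]
f=box(205,310,235,290)&(Z>.195)
print("frame top",rect("top",f,.21),"z",np.median(Z[f]),W[f].mean(0))
pm=box(160,350,245,305)&(Z>.14)&(Z<.156)
print("panel top",rect("top",pm,.15),np.median(Z[pm]))
for nm,b in(("small1",box(225,285,310,390)),("small2",box(365,410,290,365))):
    print(nm,"max z",np.percentile(Z[b],99))
s=box(350,465,195,285)
for lo,hi in((.08,.091),(.095,.108),(.03,.04),(.0,.012)):
    m=s&(Z>lo)&(Z<hi); print("sorter",lo,rect("top",m,(lo+hi)/2))
fe=box(362,448,248,275)&(Z<.012)&(hsv[...,2]>50)
n,l,st,c=cv2.connectedComponentsWithStats(fe.astype(np.uint8)); 
for i in range(1,n):
    if st[i,4]>100: print("felt",st[i],rect("top",l==i,.006))
# things heights
cv2.imwrite("pics/crop1.png",cv2.resize(p[190:300,150:470],None,fx=2.5,fy=2.5,interpolation=cv2.INTER_CUBIC))
E
```

```text
frame top (array([509.4, 102.5]), array([164.7,  91.5]), 83.87, 1239) z 0.2098098592599631 [0.50654972 0.09781189 0.22374711]
panel top (array([492.4, 107.9]), array([339.8,  43.1]), 77.26, 2221) 0.15025405522010915
small1 max z 0.1307970575753488
small2 max z 0.1308485056130819
sorter 0.08 (array([ 555.4, -215.2]), array([189.2, 144.3]), 81.14, 1055)
sorter 0.095 (array([ 578.3, -219.1]), array([152.4,  83.8]), 81.14, 1603)
sorter 0.03 (array([ 553.5, -215.5]), array([191.6, 141. ]), 80.83, 312)
sorter 0.0 (array([ 569.7, -228.5]), array([267.7, 206.1]), 88.51, 4171)
felt [364 253  74  22 993] (array([ 513.8, -208.5]), array([167.2,  31.5]), 81.16, 993)
```

View pics/crop1.png

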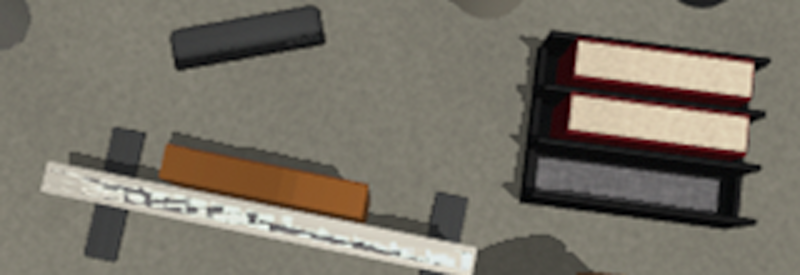

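The crop confirms the choice: a wide wooden frame behind the fabric divider, with the felt bay empty. I'll refine the panel and frame lines with colour and height masks.

Run:
```python
from h import *
p=cv2.imread("pics/top0.png"); d=np.load("top0.npy"); W=cloud("top",d); Z=W[...,2]
hsv=cv2.cvtColor(p,cv2.COLOR_BGR2HSV)
b=np.zeros((480,640),bool); b[235:310,160:350]=1
org=b&(hsv[...,0]<20)&(hsv[...,1]>120)
K=np.ones((3,3),np.uint8)
op=lambda m:cv2.morphologyEx(m.astype(np.uint8),cv2.MORPH_OPEN,K)>0
ft=op(org&(Z>.204)&(Z<.216)); print("orange all",rect("top",org,.21)); print("frame top",rect("top",ft,.21))
q=W[ft]; print("cloud",q.mean(0),cv2.minAreaRect((q[:,:2]*1000).astype(np.float32)))
print("vis back", np.percentile(Z[org],[1,50,99]))
pm=op(b&(hsv[...,1]<60)&(hsv[...,2]>120)&(Z>.14)&(Z<.16)); print("panel top",rect("top",pm,.15))
# obstacle extents near frame/path
for n,(u0,u1,v0,v1) in dict(stapler=(215,285,190,220),tape=(215,262,118,190),mug=(310,370,150,198)).items():
    m=np.zeros_like(b); m[v0:v1,u0:u1]=1; m&=(Z>.02)&(Z<.2)
    print(n,W[m].min(0).round(3),W[m].max(0).round(3))
s=read_state();print(s["position"],s["joint_positions"])
```

```text
orange all (array([507.1,  99.3]), array([152.7,  28. ]), 77.21, 1285)
frame top (array([507.9,  99.5]), array([150. ,  25.8]), 77.21, 1180)
cloud [0.50808728 0.09977435 0.20980157] ((508.1556701660156, 99.69751739501953), (150.32183837890625, 25.886226654052734), 77.13970947265625)
vis back [0.17057693 0.20967021 0.21316933]
panel top (array([483.8, 109.8]), array([339.8,  25.3]), 77.26, 2125)
stapler [0.633 0.065 0.021] [0.679 0.197 0.048]
tape [0.699 0.11  0.02 ] [0.854 0.207 0.077]
mug [ 0.671 -0.129  0.02 ] [ 0.751 -0.014  0.094]
[ 0.24717307 -0.57337445  0.2466717 ] [-7.69203746e+01  3.02729788e+01  8.21499153e+01  6.76738701e-04
  6.76894493e+01 -1.02289164e+01]
```

Call:
apply_moves:
  rows:
    - {"z": -50}
    - {"x": 30,"y": -30,"z": -70,"rz": -1}
    - {"x": 70,"y": -71,"z": -70,"rz": -2}
    - {"x": 110,"y": -111,"z": -70,"rz": -3}
    - {"x": 150,"y": -152,"z": -70,"rz": -4}
    - {"x": 190,"y": -193,"z": -70,"rz": -5}
    - {"x": 230,"y": -233,"z": -70,"rz": -6}
    - {"x": 270,"y": -274,"z": -70,"rz": -7}
    - {"x": 310,"y": -314,"z": -70,"rz": -8}
    - {"x": 350,"y": -355,"z": -70,"rz": -9}

```text
validation failed for argument at $.ro...
```

```bash
cat >> h.py <<'E'
from scipy.spatial.transform import Rotation as Rn
def down(yaw):
    c,s=np.cos(np.radians(yaw)),np.sin(np.radians(yaw)); return np.array([[c,s,0],[s,-c,0],[0,0,-1.]])
def go(xyz,yaw):
    s=read_state(); R=np.array(s["tcp_rot"]); print("t",round(s["time_s"],2),"pos",np.round(np.array(s["position"])*1000,1),"F",np.round(s["force"],1),"j",np.round(s["joint_positions"]),"open",s["opening"])
    print("tool shift mm",((R.T@(np.array(xyz)-np.array(s["position"])*1000))).round(1),"rot units",(Rn.from_matrix(R.T@down(yaw)).as_rotvec(degrees=True)/6).round(2))
E
python3 -c "
from h import *
go([509,99.4,290],77.2)"
```

```text
t 0.1 pos [ 247.2 -573.4  246.7] F [-0.2  0.2 -0.7] j [-77.  30.  82.   0.  68. -10.] open 0.9986856137792791
tool shift mm [ 506.7 -514.4  -42.2] rot units [-0.02 -0.01 -8.98]
```

Call:
apply_moves:
  rows:
    - {"x": 0,"y": 0,"z": -50,"rx": 0,"ry": 0,"rz": 0,"claw": 0}
    - {"x": 30,"y": -30,"z": -70,"rx": 0,"ry": 0,"rz": -1,"claw": 0}
    - {"x": 70,"y": -71,"z": -70,"rx": 0,"ry": 0,"rz": -2,"claw": 0}
    - {"x": 110,"y": -111,"z": -70,"rx": 0,"ry": 0,"rz": -3,"claw": 0}
    - {"x": 150,"y": -152,"z": -70,"rx": 0,"ry": 0,"rz": -4,"claw": 0}
    - {"x": 190,"y": -193,"z": -70,"rx": 0,"ry": 0,"rz": -5,"claw": 0}
    - {"x": 230,"y": -233,"z": -70,"rx": 0,"ry": 0,"rz": -6,"claw": 0}
    - {"x": 270,"y": -274,"z": -70,"rx": 0,"ry": 0,"rz": -7,"claw": 0}
    - {"x": 310,"y": -314,"z": -70,"rx": 0,"ry": 0,"rz": -8,"claw": 0}
    - {"x": 350,"y": -355,"z": -70,"rx": 0,"ry": 0,"rz": -9,"claw": 0}

```text
time_s: 1.35
position: [0.4286, -0.1077, 0.3175]
tcp_rot: [[0.217, 0.976, 0.0], [0.976, -0.217, -0.0], [-0.0, 0.0, -1.0]]
force: [1.6, 0.2, -0.4]
opening: 1.002
grasp_force: 0.0
```

```bash
python3 -c "
from h import *
go([509,99.4,290],77.2)"
```

```text
t 1.35 pos [ 428.6 -107.7  317.5] F [ 1.6  0.2 -0.4] j [-29.  11. 102.   0.  68. -16.] open 1.0019205522560624
tool shift mm [219.6  33.6  27.5] rot units [0.   0.   0.05]
```

Call:
apply_moves:
  rows:
    - {"x": 55,"y": 8,"z": 0,"rx": 0,"ry": 0,"rz": 0,"claw": 0}
    - {"x": 110,"y": 17,"z": 0,"rx": 0,"ry": 0,"rz": 0,"claw": 0}
    - {"x": 165,"y": 26,"z": 0,"rx": 0,"ry": 0,"rz": 0,"claw": 0}
    - {"x": 220,"y": 34,"z": 0,"rx": 0,"ry": 0,"rz": 0.05,"claw": 0}
    - {"x": 220,"y": 34,"z": 40,"rx": 0,"ry": 0,"rz": 0.05,"claw": 0}
    - {"x": 220,"y": 34,"z": 80,"rx": 0,"ry": 0,"rz": 0.05,"claw": 0}
    - {"x": 220,"y": 34,"z": 110,"rx": 0,"ry": 0,"rz": 0.05,"claw": 0}
    - {"x": 220,"y": 34,"z": 125,"rx": 0,"ry": 0,"rz": 0.05,"claw": 0}
    - {"x": 220,"y": 34,"z": 133,"rx": 0,"ry": 0,"rz": 0.05,"claw": 60}
    - {"x": 220,"y": 34,"z": 133,"rx": 0,"ry": 0,"rz": 0.05,"claw": 100}

```text
time_s: 2.6
position: [0.5101, 0.0976, 0.1847]
tcp_rot: [[0.225, 0.974, 0.0], [0.974, -0.225, 0.0], [0.0, 0.0, -1.0]]
force: [0.4, -0.4, -0.4]
opening: 0.854
grasp_force: 0.0
```

Run:
```python
from h import *
go([509,99.4,184],77.2)
p,d=capture("side"); cv2.imwrite("pics/s1.png",cv2.resize(p[150:330,230:480,::-1],None,fx=3,fy=3))
```

```text
t 2.6 pos [510.1  97.6 184.7] F [ 0.4 -0.4 -0.4] j [ -2.  27. 101.   0.  52.  11.] open 0.8541954834517129
tool shift mm [ 1.5 -1.5  0.7] rot units [ 0.   -0.   -0.03]
```

View pics/s1.png

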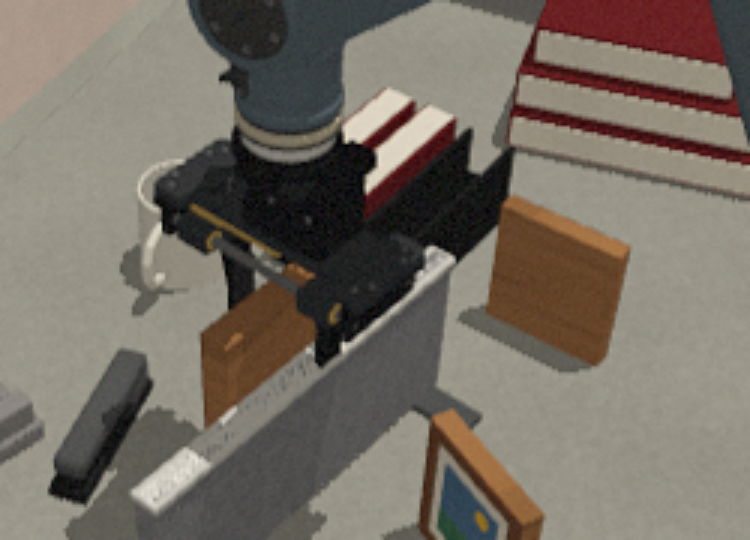

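The fingers straddle the frame at crop (270,330), with the rear finger at (325,335) above the divider top. I'll close stepwise while watching the force.

Call:
apply_moves:
  rows:
    - {"x": 0,"y": 0,"z": 0,"rx": 0,"ry": 0,"rz": 0,"claw": 150}
    - {"x": 0,"y": 0,"z": 0,"rx": 0,"ry": 0,"rz": 0,"claw": 165}
    - {"x": 0,"y": 0,"z": 0,"rx": 0,"ry": 0,"rz": 0,"claw": 172}
    - {"x": 0,"y": 0,"z": 0,"rx": 0,"ry": 0,"rz": 0,"claw": 176}
    - {"x": 0,"y": 0,"z": 0,"rx": 0,"ry": 0,"rz": 0,"claw": 180}
    - {"x": 0,"y": 0,"z": 0,"rx": 0,"ry": 0,"rz": 0,"claw": 180}

```text
time_s: 3.4
position: [0.5088, 0.0979, 0.1844]
tcp_rot: [[0.225, 0.974, -0.002], [0.974, -0.225, 0.0], [-0.0, -0.002, -1.0]]
force: [-2.6, 0.6, 2.0]
opening: 0.3
grasp_force: 1.5
```

Call:
apply_moves:
  rows:
    - {"x": 0,"y": -1,"z": 0,"rx": 0,"ry": 0,"rz": 0,"claw": 180}
    - {"x": 0,"y": -1,"z": 0,"rx": 0,"ry": 0,"rz": 0,"claw": 184}
    - {"x": 0,"y": -1,"z": 0,"rx": 0,"ry": 0,"rz": 0,"claw": 190}
    - {"x": 0,"y": -1,"z": 0,"rx": 0,"ry": 0,"rz": 0,"claw": 205}
    - {"x": 0,"y": -1,"z": 0,"rx": 0,"ry": 0,"rz": 0,"claw": 205}
    - {"x": 0,"y": -1,"z": 0,"rx": 0,"ry": 0,"rz": 0,"claw": 205}

```text
time_s: 4.15
position: [0.507, 0.0983, 0.1843]
tcp_rot: [[0.225, 0.974, -0.004], [0.974, -0.225, 0.001], [-0.0, -0.004, -1.0]]
force: [-4.1, 2.6, 3.6]
opening: 0.27
grasp_force: 30.0
```

Call:
apply_moves:
  rows:
    - {"x": 0,"y": -0.5,"z": -0.5,"rx": 0,"ry": 0,"rz": 0,"claw": 205}
    - {"x": 0,"y": -1,"z": -1,"rx": 0,"ry": 0,"rz": 0,"claw": 205}
    - {"x": 0,"y": -1,"z": -1.5,"rx": 0,"ry": 0,"rz": 0,"claw": 205}
    - {"x": 0,"y": -1,"z": -2,"rx": 0,"ry": 0,"rz": 0,"claw": 205}
    - {"x": 0,"y": -1,"z": -2,"rx": 0,"ry": 0,"rz": 0,"claw": 205}

```text
time_s: 4.78
position: [0.5069, 0.0982, 0.186]
tcp_rot: [[0.225, 0.974, -0.003], [0.974, -0.225, -0.0], [-0.001, -0.002, -1.0]]
force: [-5.1, 1.0, -6.3]
opening: 0.278
grasp_force: 30.0
```

Run:
```python
from h import *
go([507,98,186],77.2); s=read_state(); print(s["moment"],s["grasp_force"])
p,d=capture("top"); p2,d2=capture("side"); s=read_state(); print(s["force"],s["moment"],s["position"])
W=cloud("top",d);Z=W[...,2]; hsv=cv2.cvtColor(p[:,:,::-1].copy(),cv2.COLOR_BGR2HSV)
cv2.imwrite("pics/t2.png",cv2.resize(np.vstack([p[200:310,150:360,::-1],p2[190:300,250:460,::-1]]),None,fx=2.7,fy=2.7))
```

```text
t 4.78 pos [506.9  98.2 186. ] F [-5.1  1.  -6.3] j [ -1.  27. 101.  -0.  52.  12.] open 0.2778401152633962
tool shift mm [-0.1  0.1 -0. ] rot units [-0.02  0.01 -0.03]
[0.13327578 0.87704486 0.12347187] 29.987033422803506
[-4.83823939  0.28890719 -7.2295754 ] [0.1011879  1.01250458 0.09144763] [0.50691557 0.09813474 0.18609237]
```

View pics/t2.png

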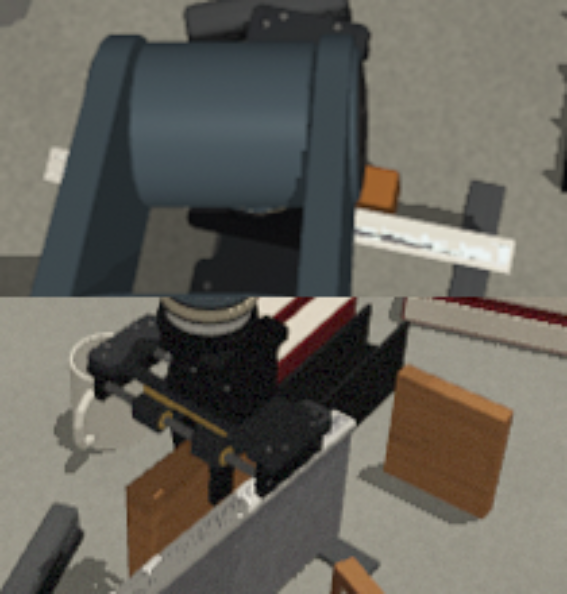

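The grip looks sound: the pads are across the top of the frame at lower crop (215,480). The readings suggest the frame is pulled slightly too far out, so I'll ease inward.

Call:
apply_moves:
  rows:
    - {"x": 0,"y": -0.7,"z": 0,"rx": 0,"ry": 0,"rz": 0,"claw": 205}
    - {"x": 0,"y": -1.5,"z": 0,"rx": 0,"ry": 0,"rz": 0,"claw": 205}
    - {"x": 0,"y": -1.5,"z": 0,"rx": 0,"ry": 0,"rz": 0,"claw": 205}

```text
time_s: 5.25
position: [0.5068, 0.0984, 0.1868]
tcp_rot: [[0.225, 0.974, 0.001], [0.974, -0.225, -0.0], [-0.0, 0.001, -1.0]]
force: [-4.2, -0.9, -5.2]
opening: 0.274
grasp_force: 30.0
```

```bash
python3 -c "
from h import *
go([507,98,186],77.2); print(read_state()['moment'])"
```

```text
t 5.25 pos [506.8  98.4 186.8] F [-4.2 -0.9 -5.2] j [ -1.  27. 101.  -0.  52.  12.] open 0.27375542736580977
tool shift mm [-0.3  0.3  0.8] rot units [ 0.01  0.   -0.03]
[-0.02316514  0.71096187  0.07461101]
```

Call:
apply_moves:
  rows:
    - {"x": 2,"y": 0,"z": 0,"rx": 0,"ry": 0,"rz": 0,"claw": 205}
    - {"x": 4,"y": 0,"z": 0,"rx": 0,"ry": 0,"rz": 0,"claw": 205}
    - {"x": 6,"y": 0,"z": 0,"rx": 0,"ry": 0,"rz": 0,"claw": 205}
    - {"x": 8,"y": 0,"z": 0,"rx": 0,"ry": 0,"rz": 0,"claw": 205}
    - {"x": 10,"y": 0,"z": 0,"rx": 0,"ry": 0,"rz": 0,"claw": 205}
    - {"x": 10,"y": 0,"z": 0,"rx": 0,"ry": 0,"rz": 0,"claw": 205}

```text
time_s: 6.0
position: [0.5091, 0.1086, 0.1867]
tcp_rot: [[0.225, 0.974, 0.001], [0.974, -0.225, 0.001], [0.001, 0.001, -1.0]]
force: [-3.3, -0.3, -4.8]
opening: 0.277
grasp_force: 30.0
```

```bash
python3 -c "
from h import *
go([507,98,186],77.2); print(read_state()['moment'])"
```

```text
t 6.0 pos [509.1 108.6 186.7] F [-3.3 -0.3 -4.8] j [ -0.  27. 101.   0.  52.  13.] open 0.27712928258704733
tool shift mm [-10.8   0.4   0.7] rot units [ 0.01 -0.01 -0.03]
[0.03490405 0.60756387 0.02723669]
```

Call:
apply_moves:
  rows:
    - {"x": 2,"y": 0,"z": 0,"rx": 0,"ry": 0,"rz": 0,"claw": 205}
    - {"x": 4,"y": 0,"z": 0,"rx": 0,"ry": 0,"rz": 0,"claw": 205}
    - {"x": 6,"y": 0,"z": 0,"rx": 0,"ry": 0,"rz": 0,"claw": 205}
    - {"x": 8,"y": 0,"z": 0,"rx": 0,"ry": 0,"rz": 0,"claw": 205}
    - {"x": 10,"y": 0,"z": 0,"rx": 0,"ry": 0,"rz": 0,"claw": 205}
    - {"x": 10,"y": 0,"z": 0,"rx": 0,"ry": 0,"rz": 0,"claw": 205}

```text
time_s: 6.75
position: [0.5116, 0.1184, 0.1868]
tcp_rot: [[0.225, 0.974, 0.002], [0.974, -0.225, 0.001], [0.001, 0.002, -1.0]]
force: [-1.5, 0.6, -4.0]
opening: 0.278
grasp_force: 30.0
```

Call:
apply_moves:
  rows:
    - {"x": 1.5,"y": 0,"z": 0,"rx": 0,"ry": 0,"rz": 0,"claw": 205}
    - {"x": 3,"y": 0,"z": 0,"rx": 0,"ry": 0,"rz": 0,"claw": 205}
    - {"x": 3,"y": 0,"z": 0,"rx": 0,"ry": 0,"rz": 0,"claw": 205}

```text
time_s: 7.12
position: [0.5122, 0.121, 0.1868]
tcp_rot: [[0.225, 0.974, 0.001], [0.974, -0.225, 0.0], [0.0, 0.001, -1.0]]
force: [-0.2, 0.6, -3.3]
opening: 0.273
grasp_force: 30.0
```

Still free at 23 mm of travel, so I'll go on.

Call:
apply_moves:
  rows:
    - {"x": 1.5,"y": 0,"z": 0,"rx": 0,"ry": 0,"rz": 0,"claw": 205}
    - {"x": 3,"y": 0,"z": 0,"rx": 0,"ry": 0,"rz": 0,"claw": 205}
    - {"x": 3,"y": 0,"z": 0,"rx": 0,"ry": 0,"rz": 0,"claw": 205}

```text
time_s: 7.5
position: [0.5123, 0.1239, 0.1866]
tcp_rot: [[0.225, 0.974, 0.0], [0.974, -0.225, 0.0], [0.0, 0.0, -1.0]]
force: [0.2, -0.3, -3.9]
opening: 0.274
grasp_force: 30.0
```

Call:
apply_moves:
  rows:
    - {"x": 1.5,"y": 0,"z": 0,"rx": 0,"ry": 0,"rz": 0,"claw": 205}
    - {"x": 3,"y": 0,"z": 0,"rx": 0,"ry": 0,"rz": 0,"claw": 205}
    - {"x": 3,"y": 0,"z": 0,"rx": 0,"ry": 0,"rz": 0,"claw": 205}

```text
time_s: 7.88
position: [0.5129, 0.1269, 0.1865]
tcp_rot: [[0.225, 0.974, -0.0], [0.974, -0.225, -0.0], [-0.0, -0.0, -1.0]]
force: [-0.1, -1.2, -4.1]
opening: 0.272
grasp_force: 30.0
```

Call:
apply_moves:
  rows:
    - {"x": 1.5,"y": 0,"z": 0,"rx": 0,"ry": 0,"rz": 0,"claw": 205}
    - {"x": 3,"y": 0,"z": 0,"rx": 0,"ry": 0,"rz": 0,"claw": 205}
    - {"x": 3,"y": 0,"z": 0,"rx": 0,"ry": 0,"rz": 0,"claw": 205}

```text
time_s: 8.25
position: [0.5136, 0.1298, 0.1866]
tcp_rot: [[0.225, 0.974, 0.0], [0.974, -0.225, 0.0], [0.0, 0.0, -1.0]]
force: [-0.4, -0.8, -3.9]
opening: 0.275
grasp_force: 30.0
```

Call:
apply_moves:
  rows:
    - {"x": 1.5,"y": 0,"z": 0,"rx": 0,"ry": 0,"rz": 0,"claw": 205}
    - {"x": 1.5,"y": 0,"z": 0,"rx": 0,"ry": 0,"rz": 0,"claw": 205}

```text
time_s: 8.5
position: [0.5137, 0.1305, 0.1865]
tcp_rot: [[0.224, 0.975, -0.001], [0.975, -0.224, -0.001], [-0.002, -0.0, -1.0]]
force: [-0.3, -3.3, -4.2]
opening: 0.272
grasp_force: 30.0
```

Call:
apply_moves:
  rows:
    - {"x": 1,"y": 0,"z": 0,"rx": 0,"ry": 0,"rz": 0,"claw": 205}
    - {"x": 1,"y": 0,"z": 0,"rx": 0,"ry": 0,"rz": 0,"claw": 205}

```text
time_s: 8.75
position: [0.5137, 0.1308, 0.1864]
tcp_rot: [[0.224, 0.975, -0.001], [0.975, -0.224, -0.003], [-0.003, -0.001, -1.0]]
force: [-2.2, -5.0, -4.1]
opening: 0.272
grasp_force: 30.0
```

Call:
apply_moves:
  rows:
    - {"x": -2,"y": 0,"z": 0,"rx": 0,"ry": 0,"rz": 0,"claw": 205}
    - {"x": -4,"y": 0,"z": 0,"rx": 0,"ry": 0,"rz": 0,"claw": 205}
    - {"x": -5.6,"y": 0,"z": 0,"rx": 0,"ry": 0,"rz": 0,"claw": 205}
    - {"x": -5.6,"y": 0,"z": 0,"rx": 0,"ry": 0,"rz": 0,"claw": 205}

```text
time_s: 9.25
position: [0.5129, 0.1268, 0.1866]
tcp_rot: [[0.225, 0.974, 0.0], [0.974, -0.225, 0.0], [0.0, 0.0, -1.0]]
force: [-0.2, 1.1, -3.7]
opening: 0.276
grasp_force: 30.0
```

```bash
python3 -c "
from h import *
go([512.8,126.6,186.5],77.2); print(read_state()['moment'])"
```

```text
t 9.25 pos [512.9 126.8 186.6] F [-0.2  1.1 -3.7] j [ 2. 28. 99.  0. 53. 15.] open 0.2757012507971252
tool shift mm [-0.2 -0.1  0.1] rot units [ 0.   -0.   -0.03]
[-0.04020057 -0.0611315  -0.01916302]
```

Call:
apply_moves:
  rows:
    - {"x": -0.2,"y": 1.5,"z": 0,"rx": 0,"ry": 0,"rz": 0,"claw": 205}
    - {"x": -0.2,"y": 3,"z": 0,"rx": 0,"ry": 0,"rz": 0,"claw": 205}
    - {"x": -0.2,"y": 4.5,"z": 0,"rx": 0,"ry": 0,"rz": 0,"claw": 205}
    - {"x": -0.2,"y": 6,"z": 0,"rx": 0,"ry": 0,"rz": 0,"claw": 205}
    - {"x": -0.2,"y": 6,"z": 0,"rx": 0,"ry": 0,"rz": 0,"claw": 205}

```text
time_s: 9.88
position: [0.5189, 0.1251, 0.1866]
tcp_rot: [[0.225, 0.974, 0.0], [0.974, -0.225, 0.0], [0.0, 0.0, -1.0]]
force: [0.0, -0.4, -5.3]
opening: 0.274
grasp_force: 30.0
```

Call:
apply_moves:
  rows:
    - {"x": 0,"y": 3,"z": 0,"rx": 0,"ry": 0,"rz": 0,"claw": 205}
    - {"x": 0,"y": 7,"z": 0,"rx": 0,"ry": 0,"rz": 0,"claw": 205}
    - {"x": 0,"y": 12,"z": 0,"rx": 0,"ry": 0,"rz": 0,"claw": 205}
    - {"x": 0,"y": 18,"z": 0,"rx": 0,"ry": 0,"rz": 0,"claw": 205}
    - {"x": 0,"y": 25,"z": 0,"rx": 0,"ry": 0,"rz": 0,"claw": 205}
    - {"x": 0,"y": 35,"z": -5,"rx": 0,"ry": 0,"rz": 0,"claw": 205}
    - {"x": 0,"y": 40,"z": -20,"rx": 0,"ry": 0,"rz": 0,"claw": 205}
    - {"x": 0,"y": 40,"z": -45,"rx": 0,"ry": 0,"rz": 0,"claw": 205}
    - {"x": 0,"y": 40,"z": -70,"rx": 0,"ry": 0,"rz": 0,"claw": 205}
    - {"x": 0,"y": 40,"z": -90,"rx": 0,"ry": 0,"rz": 0,"claw": 205}

```text
time_s: 11.12
position: [0.5584, 0.116, 0.278]
tcp_rot: [[0.225, 0.974, 0.002], [0.974, -0.225, 0.0], [0.0, 0.001, -1.0]]
force: [-0.4, 0.4, -4.0]
opening: 0.273
grasp_force: 30.0
```

Run:
```python
from h import *
go([510.3,-209.7,276],81.14)
p,d=capture("side"); cv2.imwrite("pics/s3.png",cv2.resize(p[130:350,200:480,::-1],None,fx=2.5,fy=2.5))
```

```text
t 11.12 pos [558.4 116.  278. ] F [-0.4  0.4 -4. ] j [ 1. 24. 88. -0. 68. 14.] open 0.2726362575836623
tool shift mm [-328.1   26.4    1.9] rot units [ 0.01 -0.   -0.69]
```

View pics/s3.png

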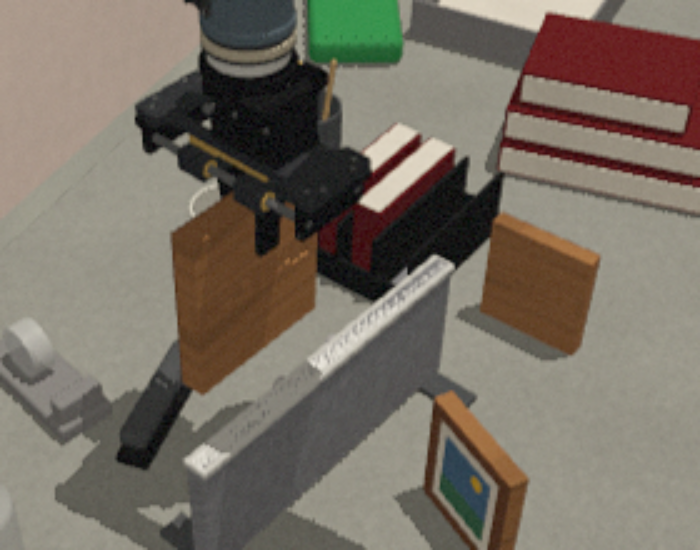

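The frame is off the studs at crop (245,290), upright and clear, with nothing else disturbed. Next I carry it over the bay.

Call:
apply_moves:
  rows:
    - {"x": -25,"y": 2,"z": 0,"rx": 0,"ry": 0,"rz": -0.05,"claw": 205}
    - {"x": -65,"y": 5,"z": 0,"rx": 0,"ry": 0,"rz": -0.1,"claw": 205}
    - {"x": -105,"y": 8,"z": 0,"rx": 0,"ry": 0,"rz": -0.2,"claw": 205}
    - {"x": -145,"y": 11,"z": 0,"rx": 0,"ry": 0,"rz": -0.3,"claw": 205}
    - {"x": -185,"y": 14,"z": 0,"rx": 0,"ry": 0,"rz": -0.4,"claw": 205}
    - {"x": -225,"y": 18,"z": 0,"rx": 0,"ry": 0,"rz": -0.5,"claw": 205}
    - {"x": -265,"y": 21,"z": 0,"rx": 0,"ry": 0,"rz": -0.6,"claw": 205}
    - {"x": -300,"y": 24,"z": 0,"rx": 0,"ry": 0,"rz": -0.65,"claw": 205}
    - {"x": -320,"y": 26,"z": 0,"rx": 0,"ry": 0,"rz": -0.69,"claw": 205}
    - {"x": -328,"y": 26.4,"z": 0,"rx": 0,"ry": 0,"rz": -0.69,"claw": 205}

```text
time_s: 12.42
position: [0.5096, -0.2109, 0.2763]
tcp_rot: [[0.156, 0.988, 0.0], [0.988, -0.156, -0.0], [-0.0, 0.0, -1.0]]
force: [-0.2, -0.3, -3.7]
opening: 0.274
grasp_force: 30.0
```

Call:
apply_moves:
  rows:
    - {"x": 0,"y": 0,"z": 10,"rx": 0,"ry": 0,"rz": 0,"claw": 205}
    - {"x": 0,"y": 0,"z": 10,"rx": 0,"ry": 0,"rz": 0,"claw": 205}

```text
time_s: 12.68
position: [0.5088, -0.2079, 0.2652]
tcp_rot: [[0.153, 0.988, -0.003], [0.988, -0.153, 0.003], [0.002, -0.003, -1.0]]
force: [-0.6, 0.1, -4.4]
opening: 0.272
grasp_force: 30.0
```

Run:
```python
from h import *
go([510.3,-209.7,180],81.14)
p,d=capture("side"); p2,d2=capture("top"); cv2.imwrite("pics/s4.png",np.hstack([cv2.resize(p[130:280,290:440,::-1],(400,400)),cv2.resize(p2[170:320,330:480,::-1],(400,400))]))
W=cloud("side",d); hsv=cv2.cvtColor(p[:,:,::-1].copy(),cv2.COLOR_BGR2HSV)
m=(hsv[...,0]<20)&(hsv[...,1]>110)&(W[...,2]>.11)&(W[...,2]<.35)&(W[...,0]>.45)&(W[...,0]<.6)&(W[...,1]<-.1)&(W[...,1]>-.3)
q=W[m]; print(len(q),q.min(0),q.max(0)); print(cv2.minAreaRect((q[:,:2]*1000).astype(np.float32)))
```

```text
t 12.68 pos [ 508.8 -207.9  265.2] F [-0.6  0.1 -4.4] j [-34.  23.  92.   0.  65. -25.] open 0.2719437952023472
tool shift mm [-1.8  2.  85.2] rot units [-0.03 -0.02  0.01]
2047 [ 0.46754786 -0.27717015  0.11044342] [ 0.59222749 -0.12472589  0.3444278 ]
((526.666259765625, -203.48046875), (154.49217224121094, 120.70398712158203), 84.51337432861328)
```

View pics/s4.png

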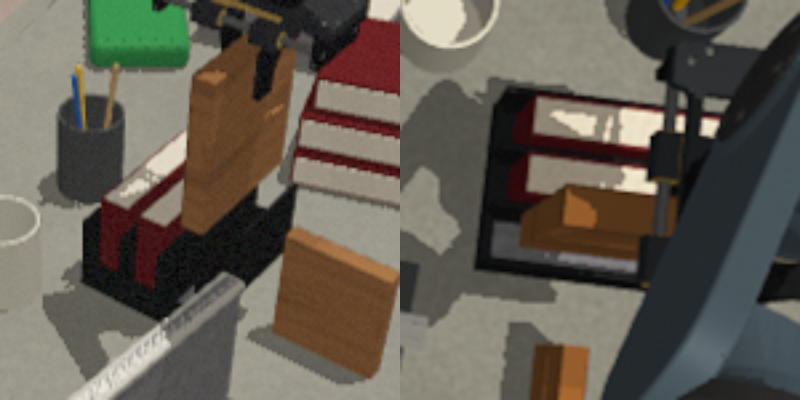

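The frame hangs parallel over the felt bay. I descend slowly, with a small correction.

Call:
apply_moves:
  rows:
    - {"x": -2,"y": 1.5,"z": 0,"rx": 0,"ry": 0,"rz": 0,"claw": 205}
    - {"x": -2,"y": 1.5,"z": 5,"rx": 0,"ry": 0,"rz": 0,"claw": 205}
    - {"x": -2,"y": 1.5,"z": 15,"rx": 0,"ry": 0,"rz": 0,"claw": 205}
    - {"x": -2,"y": 1.5,"z": 25,"rx": 0,"ry": 0,"rz": 0,"claw": 205}
    - {"x": -2,"y": 1.5,"z": 25,"rx": 0,"ry": 0,"rz": 0,"claw": 205}

```text
time_s: 13.4
position: [0.51, -0.2111, 0.2401]
tcp_rot: [[0.154, 0.988, -0.003], [0.988, -0.154, 0.002], [0.001, -0.003, -1.0]]
force: [-0.4, 0.7, -3.9]
opening: 0.278
grasp_force: 30.0
```

Run:
```python
from h import *
go([510.3,-210.5,160],81.14)
```

```text
t 13.4 pos [ 510.  -211.1  240.1] F [-0.4  0.7 -3.9] j [-34.  25.  93.   0.  62. -25.] open 0.27773842429604473
tool shift mm [ 0.5  0.5 80.1] rot units [-0.03 -0.01  0.  ]
```

Call:
apply_moves:
  rows:
    - {"x": 0,"y": 0.5,"z": 8,"rx": 0,"ry": 0,"rz": 0,"claw": 205}
    - {"x": 0,"y": 0.5,"z": 18,"rx": 0,"ry": 0,"rz": 0,"claw": 205}
    - {"x": 0,"y": 0.5,"z": 30,"rx": 0,"ry": 0,"rz": 0,"claw": 205}
    - {"x": 0,"y": 0.5,"z": 42,"rx": 0,"ry": 0,"rz": 0,"claw": 205}
    - {"x": 0,"y": 0.5,"z": 54,"rx": 0,"ry": 0,"rz": 0,"claw": 205}
    - {"x": 0,"y": 0.5,"z": 64,"rx": 0,"ry": 0,"rz": 0,"claw": 205}
    - {"x": 0,"y": 0.5,"z": 72,"rx": 0,"ry": 0,"rz": 0,"claw": 205}
    - {"x": 0,"y": 0.5,"z": 76,"rx": 0,"ry": 0,"rz": 0,"claw": 205}
    - {"x": 0,"y": 0.5,"z": 78,"rx": 0,"ry": 0,"rz": 0,"claw": 205}
    - {"x": 0,"y": 0.5,"z": 78,"rx": 0,"ry": 0,"rz": 0,"claw": 205}

```text
time_s: 14.65
position: [0.5114, -0.2118, 0.1637]
tcp_rot: [[0.154, 0.988, 0.0], [0.988, -0.154, -0.0], [-0.0, 0.0, -1.0]]
force: [0.3, -0.3, -4.3]
opening: 0.273
grasp_force: 30.0
```

Call:
apply_moves:
  rows:
    - {"x": 0,"y": 0,"z": 1.5,"rx": 0,"ry": 0,"rz": 0,"claw": 205}
    - {"x": 0,"y": 0,"z": 3,"rx": 0,"ry": 0,"rz": 0,"claw": 205}
    - {"x": 0,"y": 0,"z": 4.5,"rx": 0,"ry": 0,"rz": 0,"claw": 205}
    - {"x": 0,"y": 0,"z": 6,"rx": 0,"ry": 0,"rz": 0,"claw": 205}
    - {"x": 0,"y": 0,"z": 6,"rx": 0,"ry": 0,"rz": 0,"claw": 205}

```text
time_s: 15.28
position: [0.5112, -0.2116, 0.1574]
tcp_rot: [[0.154, 0.988, -0.0], [0.988, -0.154, 0.0], [0.0, -0.0, -1.0]]
force: [-0.5, -0.6, -4.7]
opening: 0.273
grasp_force: 30.0
```

Still carrying the weight, so I step down 1 mm at a time.

Call:
apply_moves:
  rows:
    - {"x": 0,"y": 0,"z": 1,"rx": 0,"ry": 0,"rz": 0,"claw": 205}
    - {"x": 0,"y": 0,"z": 2,"rx": 0,"ry": 0,"rz": 0,"claw": 205}
    - {"x": 0,"y": 0,"z": 3,"rx": 0,"ry": 0,"rz": 0,"claw": 205}
    - {"x": 0,"y": 0,"z": 4,"rx": 0,"ry": 0,"rz": 0,"claw": 205}
    - {"x": 0,"y": 0,"z": 4,"rx": 0,"ry": 0,"rz": 0,"claw": 205}

```text
time_s: 15.9
position: [0.5113, -0.2117, 0.1535]
tcp_rot: [[0.154, 0.988, -0.0], [0.988, -0.154, 0.0], [0.0, -0.0, -1.0]]
force: [0.2, -0.1, -4.2]
opening: 0.272
grasp_force: 30.0
```

Call:
apply_moves:
  rows:
    - {"x": 0,"y": 0,"z": 1,"rx": 0,"ry": 0,"rz": 0,"claw": 205}
    - {"x": 0,"y": 0,"z": 1.5,"rx": 0,"ry": 0,"rz": 0,"claw": 205}
    - {"x": 0,"y": 0,"z": 1.5,"rx": 0,"ry": 0,"rz": 0,"claw": 205}

```text
time_s: 16.27
position: [0.5113, -0.2117, 0.152]
tcp_rot: [[0.154, 0.988, -0.0], [0.988, -0.154, 0.0], [0.0, -0.0, -1.0]]
force: [0.1, 0.4, -3.6]
opening: 0.275
grasp_force: 30.0
```

Call:
apply_moves:
  rows:
    - {"x": 0,"y": 0,"z": 0.7,"rx": 0,"ry": 0,"rz": 0,"claw": 205}
    - {"x": 0,"y": 0,"z": 1.2,"rx": 0,"ry": 0,"rz": 0,"claw": 205}
    - {"x": 0,"y": 0,"z": 1.2,"rx": 0,"ry": 0,"rz": 0,"claw": 205}

```text
time_s: 16.65
position: [0.5113, -0.2117, 0.1509]
tcp_rot: [[0.154, 0.988, -0.0], [0.988, -0.154, -0.0], [-0.0, -0.0, -1.0]]
force: [-0.0, -0.0, -2.9]
opening: 0.275
grasp_force: 30.0
```

Call:
apply_moves:
  rows:
    - {"x": 0,"y": 0,"z": 0.5,"rx": 0,"ry": 0,"rz": 0,"claw": 205}
    - {"x": 0,"y": 0,"z": 1,"rx": 0,"ry": 0,"rz": 0,"claw": 205}
    - {"x": 0,"y": 0,"z": 1,"rx": 0,"ry": 0,"rz": 0,"claw": 205}

```text
time_s: 17.02
position: [0.5114, -0.2115, 0.1508]
tcp_rot: [[0.154, 0.988, 0.0], [0.988, -0.154, -0.0], [-0.0, 0.0, -1.0]]
force: [-2.5, 2.6, 5.2]
opening: 0.27
grasp_force: 30.0
```

The frame is set down. I ease off half a millimetre and open slowly.

Call:
apply_moves:
  rows:
    - {"x": 0,"y": 0,"z": -0.5,"rx": 0,"ry": 0,"rz": 0,"claw": 205}
    - {"x": 0,"y": 0,"z": -0.5,"rx": 0,"ry": 0,"rz": 0,"claw": 188}
    - {"x": 0,"y": 0,"z": -0.5,"rx": 0,"ry": 0,"rz": 0,"claw": 180}
    - {"x": 0,"y": 0,"z": -0.5,"rx": 0,"ry": 0,"rz": 0,"claw": 172}
    - {"x": 0,"y": 0,"z": -0.5,"rx": 0,"ry": 0,"rz": 0,"claw": 160}
    - {"x": 0,"y": 0,"z": -0.5,"rx": 0,"ry": 0,"rz": 0,"claw": 140}
    - {"x": 0,"y": 0,"z": -0.5,"rx": 0,"ry": 0,"rz": 0,"claw": 120}
    - {"x": 0,"y": 0,"z": -0.5,"rx": 0,"ry": 0,"rz": 0,"claw": 120}

```text
time_s: 18.02
position: [0.5113, -0.2117, 0.1503]
tcp_rot: [[0.154, 0.988, 0.0], [0.988, -0.154, -0.0], [-0.0, 0.0, -1.0]]
force: [-0.7, 0.1, -0.1]
opening: 0.514
grasp_force: 0.0
```

Run:
```python
from h import *
go([510.3,-210.5,160],81.14)
p,d=capture("side"); cv2.imwrite("pics/s5.png",cv2.resize(p[120:300,280:460,::-1],(560,560)))
```

```text
t 18.02 pos [ 511.3 -211.7  150.3] F [-0.7  0.1 -0.1] j [-34.  32.  98.  -0.  50. -25.] open 0.5135579821859823
tool shift mm [ 1.1 -1.2 -9.7] rot units [0. 0. 0.]
```

View pics/s5.png

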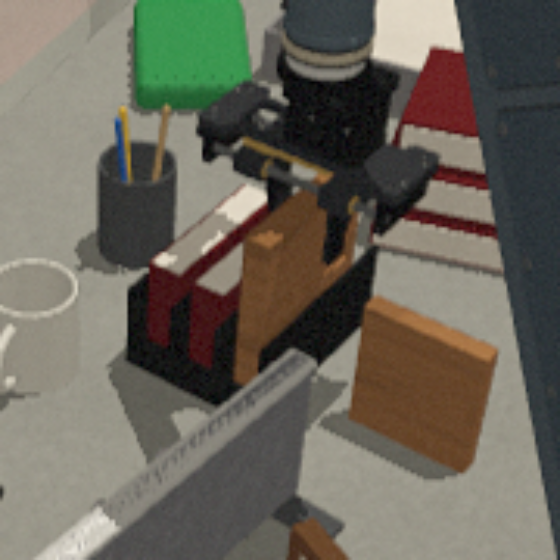

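The frame stands upright in the bay at crop (285,290), with the fingers open and clear on both sides. I withdraw straight up.

Call:
apply_moves:
  rows:
    - {"x": 0,"y": 0,"z": -5,"rx": 0,"ry": 0,"rz": 0,"claw": 120}
    - {"x": 0,"y": 0,"z": -15,"rx": 0,"ry": 0,"rz": 0,"claw": 120}
    - {"x": 0,"y": 0,"z": -30,"rx": 0,"ry": 0,"rz": 0,"claw": 120}
    - {"x": 0,"y": 0,"z": -55,"rx": 0,"ry": 0,"rz": 0,"claw": 120}
    - {"x": 0,"y": 0,"z": -85,"rx": 0,"ry": 0,"rz": 0,"claw": 120}
    - {"x": 0,"y": 0,"z": -115,"rx": 0,"ry": 0,"rz": 0,"claw": 120}
    - {"x": 0,"y": 0,"z": -150,"rx": 0,"ry": 0,"rz": 0,"claw": 120}
    - {"x": -40,"y": 0,"z": -160,"rx": 0,"ry": 0,"rz": 0,"claw": 120}
    - {"x": -80,"y": 0,"z": -160,"rx": 0,"ry": 0,"rz": 0,"claw": 120}
    - {"x": -120,"y": 0,"z": -160,"rx": 0,"ry": 0,"rz": 0,"claw": 120}

```text
time_s: 19.32
position: [0.4927, -0.3313, 0.3122]
tcp_rot: [[0.153, 0.988, 0.002], [0.988, -0.153, -0.002], [-0.001, 0.002, -1.0]]
force: [0.4, 1.3, -0.4]
opening: 0.53
grasp_force: 0.0
```

Call:
apply_moves:
  rows:
    - {"x": 0,"y": 0,"z": 0,"rx": 0,"ry": 0,"rz": 0,"claw": 120}
    - {"x": 0,"y": 0,"z": 0,"rx": 0,"ry": 0,"rz": 0,"claw": 120}
    - {"x": 0,"y": 0,"z": 0,"rx": 0,"ry": 0,"rz": 0,"claw": 120}

```text
time_s: 19.7
position: [0.4929, -0.3291, 0.3107]
tcp_rot: [[0.153, 0.988, 0.0], [0.988, -0.153, 0.0], [0.0, -0.0, -1.0]]
force: [-0.7, 0.3, -0.8]
opening: 0.53
grasp_force: 0.0
```

Run:
```python
from h import *
p,d=capture("side"); p2,d2=capture("top")
cv2.imwrite("pics/s6.png",np.hstack([cv2.resize(p[120:360,180:460,::-1],(400,343)),cv2.resize(p2[110:350,200:480,::-1],(400,343))]))
W=cloud("side",d); hsv=cv2.cvtColor(p[:,:,::-1].copy(),cv2.COLOR_BGR2HSV)
m=(hsv[...,0]<20)&(hsv[...,1]>110)&(W[...,2]>.165)&(W[...,2]<.185)&(W[...,0]>.45)&(W[...,0]<.56)&(W[...,1]<-.1)&(W[...,1]>-.32)
q=W[m]; print(len(q),np.percentile(q[:,2],[50,98])); print(cv2.minAreaRect((q[:,:2]*1000).astype(np.float32)))
```

```text
451 [0.17695302 0.18055329]
((510.0995788574219, -205.87464904785156), (153.5471954345703, 27.524463653564453), 79.60941314697266)
```

View pics/s6.png

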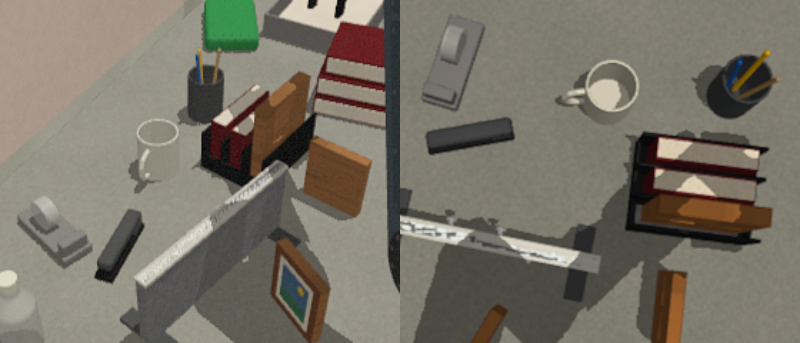

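The frame stands upright in the free bay: its top is at about 0.177 m, centred at (510,-206) mm, and everything else looks undisturbed. The arm is clear.

```bash
python3 -c "
from rig import *
print(hand_in())"
```

```text
the job is handed in; nothing more can be done
None
```

The picture is off the divider and standing upright in the sorter's free bay, the arm is clear of it, nothing else on the desk appeared to move, and the job was handed in at about 20 s (no verdict came back).

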